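# Index the ring press to its widest die

### The arm

A 7-joint arm with a two-finger parallel gripper is mounted at the origin on the work surface. World frame = base frame: x ahead of the robot, y to its left, z up, the work surface at z = 0. Lengths are in m, angles in rad, forces in N, time in s.
With the tool pointing down it reaches from about 0.425 to 1.025 m from the base axis. Payload 9.4 kg.
Tool frame: the origin (TCP) lies on the centre line of the jaws, within the pads' length; the fingertips stand 25 mm ahead of it and the grasp point (between the pads) lies 6 mm ahead of it; z points along the fingers, y is the direction in which the jaws open and shut (so a half turn about z gives the same grasp; the last joint's range is limited). The gripper opens to 93 mm and grips with 3 to 60 N. Pads are 15 mm wide; open, the fingers measure 128 mm over their backs; the gripper's body (75 mm by 188 mm) begins 65 mm behind the grasp point.
Start: joints at [1.174, 0.599, -0.003, 1.599, 0.002, 0.943, -0.08], TCP at [0.228, -0.688, 0.244] pointing down, gripper open.
Joint ranges: [-2.57, 2.57], [-0.35, 1.97], [-1.29, 1.29], [0.11, 2.56], [-1.05, 4.19], [0.11, 1.86], [-2.63, 2.63]. Speed limits (rad/s): [2.22, 2.22, 3.01, 3.01, 3.14, 3.14, 3.14].

### API

Orientations are given as a unit quaternion [x, y, z, w].
In Python, from plant import r, optics gives the robot as it stands. The module is installed in compiled form; this text tells all that it offers.
- The arm moves only by the tool send_rows, never from a script. Its argument "plan" is a list of rows, each a list of 6 numbers: the shift along the tool's x, y, z in units of 25 mm (1.0 is 25 mm), then the turn, a rotation vector about the tool's x, y, z in units of 5 degrees (1.0 is 5 degrees). In form: [[tx, ty, tz, ax, ay, az], ...]. A call has 1 to 20 rows; each row is the pose to reach, as a shift and turn from the pose measured when the call began, along the tool's axes at that moment; what a row does not reach only later rows make up. A row lasts 1/12 s, in which the tool goes at most 41.7 mm and 7.16 degrees, less where a joint would pass 70% of its speed; a pose out of reach is approached as far as the arm can. A call with a gripper value outside its range is refused whole. "hand" is the opening, from 0 (shut) to 1 (fully open), set as the call begins (left out, the last holds). The fingers move at their own pace and stop on an object; "force" is the grip in N (left out, the last holds). Time passes only in rows, so rows that repeat a pose let the fingers close. It gives the time, the measured TCP pose, the force and the opening at its end, in the units of the state.
- r.observe(): the state, without advancing time (a new reading comes with each control period).
- optics.read_camera(name): name is "side" or "top" or "wrist"; returns the picture (384x512x3 uint8, red, green, blue); there is no depth.
- optics.camera_model(name): a dict with "fx", "fy", "cx", "cy" (pixels), "rvec" (rotation vector, rad) and "tvec" (3), from world to camera coordinates, as OpenCV has them; the wrist camera has in their place "mount" (4x4, takes a point from camera to tool coordinates, whose origin is the TCP and whose axes are the flange's). Camera axes: x right, y down, z forward; pixel columns grow to the right and rows downward; lengths in m; the calibration is good to about 2 mm. A picture is of the moment at which its call begins: read the wrist's pose just before it. camera_model takes no time and is no camera call.
- r.close_job(): hands the job in, once; it reports no verdict.
The state is a dict: "t": time; "q": joint angles; "dq": joint speeds; "tau": joint torques, N m; "tool_pos": TCP position; "tcp_rot": TCP orientation; "force": force on the tool from outside, world axes, zero at the start; "wrist_torque": the same for the moment, N m; "gripper_width": finger opening in m.
Only numpy, scipy, OpenCV 4.12 (cv2) and the standard library are available. Lean on these libraries where they do the work, as an engineer would, in place of code of your own. Each camera call takes 0.05 s, during which the arm holds its last target. There are 200 camera calls.

### The job

The next ring to be made smaller is a big one: step the six-die turret of the ring press round, either way, by pushing its finger tabs sideways with a fingertip, until the widest die has clicked in squarely under the ram. Only push: do not grip the tabs or lean on them hard, leave the press lever up, and leave the band, bench block, tub and hammer where they are.

Things in the scene. Friction and masses are not known exactly. Their poses are not given: they have to be found in the camera images.
- press: Grey cast ring press, bolted down. Origin on the turret's vertical axis at bench level; x points from that axis back to the column, z up. Base plate x -105..205, y -75..75 mm, top 24 mm above the bench. Column 50 x 70 mm at x = 145 mm. Head 50 mm wide, x 20..170 mm, overhangs the back of the turret, 146 to 240 mm above the bench; above the front half (x below 10 mm) all is open.
- turret: Steel turret plate 138 mm across, 40 to 52 mm above the bench, turning endlessly both ways about the press's vertical axis. Origin on that axis at bench level; x points to the widest die, z up. Six dies, 40 mm across, tops 66 mm above the bench, 60 deg apart on a 46 mm radius; mouths anticlockwise from above, widest first: 32, 26, 22.5, 19.5, 16.5, 13.5 mm.
- tab (a point): Outer end, at mid-height (57 mm above the bench), of the finger tab 30 deg anticlockwise (from above) of the widest die. Six alike dark steel upright fins, one midway between each two dies, 60 deg apart: each lies in a radial plane, 6 mm thick, free of the plate from 69 to 104 mm from the turret axis, 42 to 72 mm above the bench.
- wide_die (a point): Centre of the top of the widest die (32 mm mouth), 66 mm above the bench, 46 mm from the turret axis. A spring plunger clicks the turret into six stops, one for each die under the ram; it pulls in by itself, briskly, within about 25 deg of a stop; only just midway between stops may it rest, and start so. Pushing a tab sideways takes 1 to 6 N; the turret does not coast past a stop.
- ram_nose (a point): Lower end of the steel ram (25 mm across) with the lever up: 98 mm above the bench, 46 mm from the turret axis on the press's +x side. The chosen die must stand straight below it.
- lever (a joint): Press lever on the right (-y) side of the head, a steel rod with a black ball, tip about 350 mm above the bench; 0 rad = up, as it starts; grows as it is pulled down to the front, which lowers the ram 16 mm per rad.
- block: Loose steel bench block 70 x 70 x 22 mm lying to the right of the press, origin at the centre of its underside. Not to be disturbed.
- band: Plain brass ring band, 23 mm across and 6 mm high, lying flat on the bench block, origin at the centre of its underside. Not to be disturbed.
- tub: Upright tub with a red lid, 68 mm across, 75 mm high, to the left of the press, origin at the centre of its underside. Not to be disturbed.
- mallet: Jeweller's hammer 240 mm long lying left of the press, handle towards its -x. Not to be disturbed.

How it is judged:
By the outcome, as a careful person would: the job done as asked, in the order asked, and still so for the second after the job is handed in, with the robot touching nothing.
It also fails if it takes over 61 s, if anything falls off the work surface, if the arm or the gripper's body presses on something with over 40 N, if the wrist force passes 120 N, or if a joint passes its speed limit or range.

## Working session

There is one attempt and no reset: what is moved stays moved. The work goes in short steps, Python scripts to look and compute and a tool call to move; the robot and the scene stay as the last step left them, time stands still between calls to the robot, and variables do not carry over. Pictures are saved under pics/ and viewed, about 8 in all and at most 12, crops included, and the job is handed in when it is done.

Besides the shell and the picture viewer there is one more tool, called after "Call:" by a JSON object that holds its "op" and its "data". send_rows: Moves the arm, as the interface text tells. Its arguments: {"type":"object","properties":{"plan":{"type":"array","items":{"type":"array","items":{"type":"number"}}},"hand":{"type":"number"},"force":{"type":"number"}},"required":["plan"]}

```bash
mkdir -p pics
python3 - <<'E'
from plant import r, optics
import cv2
s=r.observe();print({k:s[k] for k in('t','tool_pos','tcp_rot','force','gripper_width')})
for n in('top','side'):
    im=optics.read_camera(n);cv2.imwrite(f'pics/{n}0.png',cv2.resize(im[:,:,::-1],(800,600),interpolation=cv2.INTER_CUBIC))
    print(n,optics.camera_model(n))
print(optics.camera_model('wrist'))
E
```

```text
{'t': 0.0, 'tool_pos': array([ 0.22776036, -0.68783267,  0.24278154]), 'tcp_rot': array([ 9.87238621e-01,  1.59246107e-01, -1.94679743e-04, -7.38783628e-04]), 'force': array([-0.0648122 ,  0.92326764, -0.58324111]), 'gripper_width': 0.09257844434869687}
top {'fx': 467.9819805087021, 'fy': 467.9819805087021, 'cx': 248.41784361165878, 'cy': 186.13530286078455, 'rvec': array([ 2.17322004, -2.15263735,  0.14622801]), 'tvec': array([0.06704395, 0.61711327, 1.17972784])}
side {'fx': 458.1661569463274, 'fy': 458.1661569463274, 'cx': 251.77945245071263, 'cy': 190.09363602120072, 'rvec': array([ 2.3592604 , -0.39760796,  0.13390389]), 'tvec': array([-0.55519028,  0.28849738,  0.92144251])}
{'fx': 308.38971799949127, 'fy': 308.38971799949127, 'cx': 258.9841160334899, 'cy': 195.06383175396107, 'mount': array([[-5.51854736e-04, -9.65114541e-01, -2.61827458e-01,
         7.24129782e-02],
       [ 9.99999544e-01, -3.28500742e-04, -8.96825885e-04,
         3.52742733e-04],
       [ 7.79529188e-04, -2.61827833e-01,  9.65114282e-01,
        -1.41298632e-01],
       [ 0.00000000e+00,  0.00000000e+00,  0.00000000e+00,
         1.00000000e+00]])}
```

View pics/top0.png

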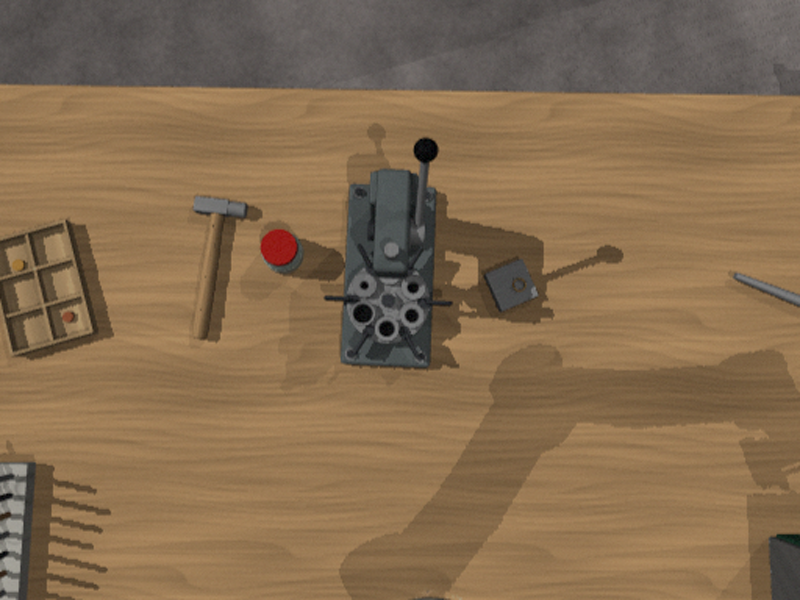

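View pics/side0.png

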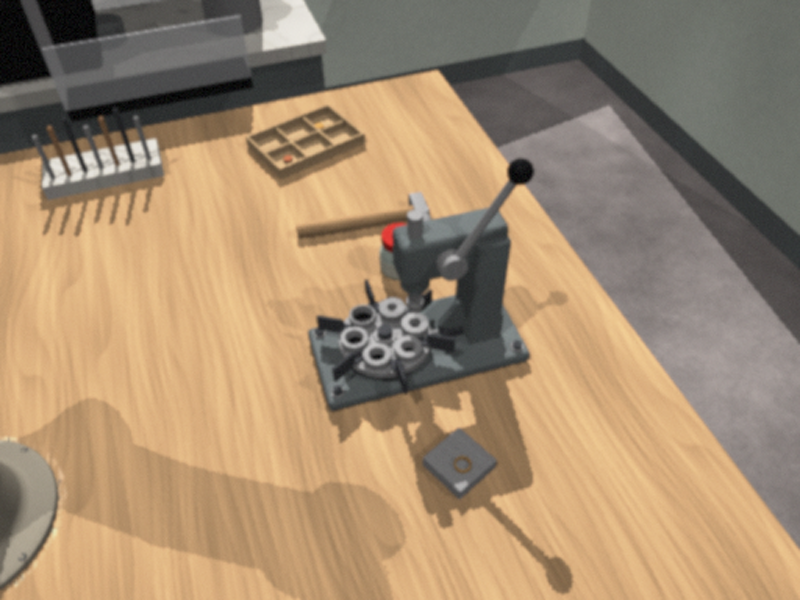

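The top picture shows the press at about (388,300), its head pointing up (+x). The widest die is at about (362,314), left-front. The tub is at (280,248) and the block at (511,284). Next I'll enlarge a crop.

```bash
cat > h.py <<'E'
import numpy as np, cv2
from scipy.spatial.transform import Rotation as R
from plant import r, optics
def pose(n):
    m=optics.camera_model(n);K=np.array([[m['fx'],0,m['cx']],[0,m['fy'],m['cy']],[0,0,1]])
    if n=='wrist':
        s=r.observe();T=np.eye(4);T[:3,:3]=R.from_quat(s['tcp_rot']).as_matrix();T[:3,3]=s['tool_pos']
        W=np.linalg.inv(T@m['mount']);return K,W[:3,:3],W[:3,3]
    return K,cv2.Rodrigues(m['rvec'])[0],m['tvec']
def back(n,uv,z):
    K,Rm,t=pose(n);d=Rm.T@np.linalg.solve(K,[*uv,1]);c=-Rm.T@t
    return c+d*(z-c[2])/d[2]
def proj(n,P):
    K,Rm,t=pose(n);return cv2.projectPoints(np.array(P,float).reshape(-1,1,3),cv2.Rodrigues(Rm)[0],t,K,None)[0][:,0]
E
python3 - <<'E'
from h import *
im=cv2.imread('pics/top0.png')
o=(300,220);c=cv2.resize(im[220:370,300:500],(800,600),interpolation=cv2.INTER_CUBIC);cv2.imwrite('pics/top0c.png',c)
for uv,z in[((362,314),.066),((387,328),.066),((412,316),.066),((413,288),.066),((364,285),.066),((325,298),.057),((451,303),.057),((348,357),.057),((424,360),.057),((280,248),.075),((511,284),.022),((342,363),.024),((429,367),.024)]:
    print(uv,back('top',np.array(uv)*.64,z).round(4))
E
```

```text
(362, 314) [0.5747 0.1152 0.066 ]
(387, 328) [0.5524 0.0746 0.066 ]
(412, 316) [0.5723 0.0342 0.066 ]
(413, 288) [0.618  0.0328 0.066 ]
(364, 285) [0.6221 0.1126 0.066 ]
(325, 298) [0.6012 0.1763 0.057 ]
(451, 303) [ 0.5951 -0.0299  0.057 ]
(348, 357) [0.5054 0.1372 0.057 ]
(424, 360) [0.5017 0.014  0.057 ]
(280, 248) [0.6801 0.2494 0.075 ]
(511, 284) [ 0.6322 -0.135   0.022 ]
(342, 363) [0.4965 0.1484 0.024 ]
(429, 367) [0.4912 0.0037 0.024 ]
```

View pics/top0c.png

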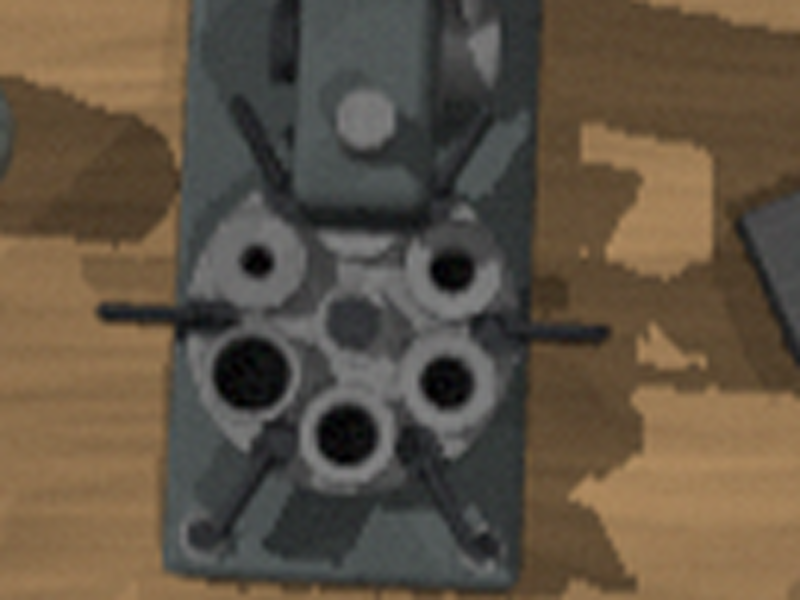

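The turret already stands at a stop, with the axis at about (0.597, 0.074) and press yaw at about -2°. The widest die is about 120° anticlockwise of the ram, so it needs two steps clockwise. I'll push the front-right tab towards +y twice, using a shut gripper with the camera side facing the robot.

```bash
cat >> h.py <<'E'
def rel(p,yaw=None):
    s=r.observe();A=R.from_quat(s['tcp_rot']);t=A.inv().apply(np.array(p)-s['tool_pos'])/.025
    w=np.zeros(3)
    if yaw is not None:
        c,n=np.cos(np.radians(yaw)),np.sin(np.radians(yaw))
        B=R.from_matrix(np.array([[c,n,0],[n,-c,0],[0,0,-1.]]));w=np.degrees((A.inv()*B).as_rotvec())/5
    print('t',round(s['t'],2),s['tool_pos'].round(4),'row',np.r_[t,w].round(2),'F',s['force'].round(1),'q',s['q'].round(2))
E
python3 -c "
from h import *
rel([.514,-.012,.20],178)"
```

```text
t 0.1 [ 0.2278 -0.6879  0.2429] row [ 1.937e+01 -2.206e+01  1.740e+00 -1.000e-02 -2.000e-02 -3.193e+01] F [0.8 0.5 0.6] q [ 1.17  0.6  -0.    1.6   0.    0.94 -0.08]
```

Call:
{"op": "send_rows", "data": {"plan": [[19.4, -22.1, 1.7, 0, 0, -31.9], [19.4, -22.1, 1.7, 0, 0, -31.9], [19.4, -22.1, 1.7, 0, 0, -31.9], [19.4, -22.1, 1.7, 0, 0, -31.9], [19.4, -22.1, 1.7, 0, 0, -31.9], [19.4, -22.1, 1.7, 0, 0, -31.9], [19.4, -22.1, 1.7, 0, 0, -31.9], [19.4, -22.1, 1.7, 0, 0, -31.9], [19.4, -22.1, 1.7, 0, 0, -31.9], [19.4, -22.1, 1.7, 0, 0, -31.9], [19.4, -22.1, 1.7, 0, 0, -31.9], [19.4, -22.1, 1.7, 0, 0, -31.9], [19.4, -22.1, 1.7, 0, 0, -31.9], [19.4, -22.1, 1.7, 0, 0, -31.9], [19.4, -22.1, 1.7, 0, 0, -31.9], [19.4, -22.1, 1.7, 0, 0, -31.9], [19.4, -22.1, 1.7, 0, 0, -31.9], [19.4, -22.1, 1.7, 0, 0, -31.9], [19.4, -22.1, 1.7, 0, 0, -31.9], [19.4, -22.1, 1.7, 0, 0, -31.9]], "hand": 0, "force": 10}}

```text
t: 1.77
tool_pos: [0.5149, -0.0083, 0.2009]
tcp_rot: [0.155, 0.988, 0.001, -0.0]
force: [-1.0, -0.0, -0.8]
gripper_width: 0.0005
```

```bash
python3 -c "
from h import *
rel([.514,-.012,.20],178)"
```

```text
t 1.77 [ 0.5149 -0.0083  0.2009] row [-0.01 -0.15  0.03  0.02 -0.01 -3.17] F [-1.  -0.  -0.8] q [ 0.43  0.5  -0.73  2.09  0.49  0.73  0.65]
```

Call:
{"op": "send_rows", "data": {"plan": [[0, -0.15, 0, 0, 0, -3.2], [0, -0.15, 0, 0, 0, -3.2], [0, -0.15, 0, 0, 0, -3.2], [0, -0.15, 0, 0, 0, -3.2]]}}

```text
t: 2.1
tool_pos: [0.5136, -0.0121, 0.2005]
tcp_rot: [0.015, 1.0, 0.001, -0.001]
force: [0.2, 0.2, 0.1]
gripper_width: 0.0003
```

Run:
```python
from h import *
rel([.5155,-.012,.075],178)
im=optics.read_camera('side');cv2.imwrite('pics/s1.png',cv2.resize(im[120:300,150:390,::-1],(800,600),interpolation=cv2.INTER_CUBIC))
s=r.observe();print(proj('side',[s['tool_pos']-[0,0,.025]]))
```

```text
t 2.1 [ 0.5136 -0.0121  0.2005] row [-0.08 -0.01  5.02  0.03 -0.01  0.05] F [0.2 0.2 0.1] q [ 0.49  0.52 -0.81  2.09  0.54  0.76  0.88]
[[216.84481776 216.1058132 ]]
```

View pics/s1.png

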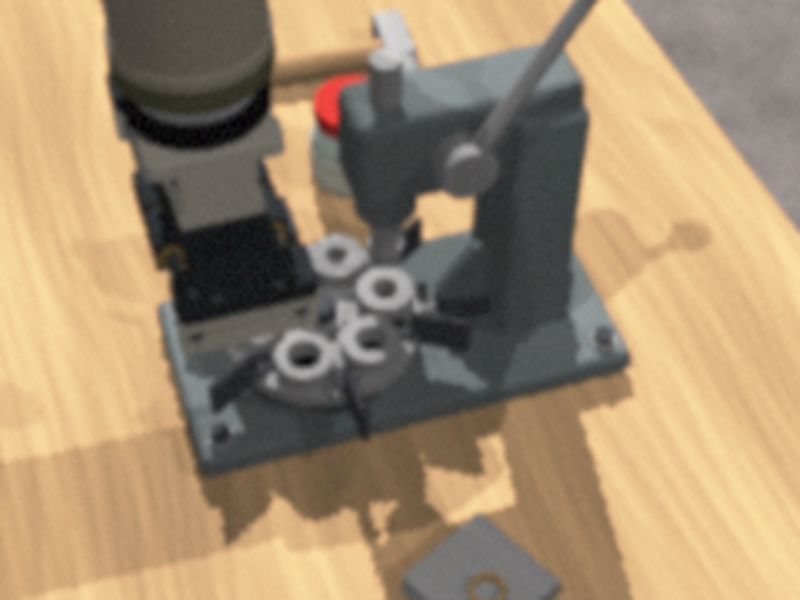

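The side view shows the shut fingers (tip about (240,320)) above and in front of the turret, as projected. The front-right tab is free at (240,375). I'll descend on its right side.

Call:
{"op": "send_rows", "data": {"plan": [[-0.05, 0.1, 1, 0, 0, 0], [-0.05, 0.1, 2, 0, 0, 0], [-0.05, 0.1, 3, 0, 0, 0], [-0.05, 0.1, 3.6, 0, 0, 0], [-0.05, 0.1, 4.2, 0, 0, 0], [-0.05, 0.1, 4.7, 0, 0, 0], [-0.05, 0.1, 5, 0, 0, 0], [-0.05, 0.1, 5, 0, 0, 0]]}}

```text
t: 2.82
tool_pos: [0.5142, -0.0092, 0.0744]
tcp_rot: [0.017, 1.0, 0.001, -0.002]
force: [-0.7, 0.6, -0.0]
gripper_width: 0.0005
```

Run:
```python
from h import *
rel([.518,.08,.075],178)
im=optics.read_camera('side');cv2.imwrite('pics/s2.png',cv2.resize(im[150:270,170:330,::-1],(800,600),interpolation=cv2.INTER_CUBIC))
```

```text
t 2.82 [ 0.5142 -0.0092  0.0744] row [-0.03  3.57 -0.02  0.03 -0.04  0.  ] F [-0.7  0.6 -0. ] q [ 0.31  0.68 -0.59  2.18  0.8   0.51  0.63]
```

View pics/s2.png

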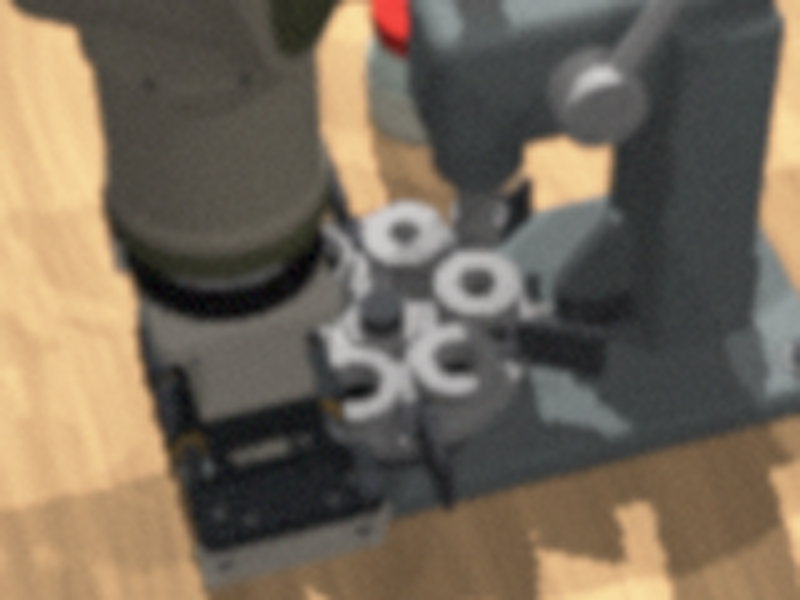

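The fingers are down and no contact is felt; the gripper body hides the fingertip in this view. I'll push towards +y.

Call:
{"op": "send_rows", "data": {"plan": [[0, 0.2, 0, 0, 0, 0], [0, 0.4, 0, 0, 0, 0], [0, 0.6, 0, 0, 0, 0], [0, 0.8, 0, 0, 0, 0], [0, 1.0, 0, 0, 0, 0], [0, 1.2, 0, 0, 0, 0], [0, 1.4, 0, 0, 0, 0], [0, 1.6, 0, 0, 0, 0], [0, 1.8, 0, 0, 0, 0], [0, 2.0, 0, 0, 0, 0]]}}

```text
t: 3.7
tool_pos: [0.5151, 0.0392, 0.0753]
tcp_rot: [0.018, 1.0, -0.001, -0.002]
force: [-2.8, -6.6, -0.0]
gripper_width: 0.0009
```

Call:
{"op": "send_rows", "data": {"plan": [[0, 0.2, 0, 0, 0, 0], [0, 0.4, 0, 0, 0, 0], [0, 0.6, 0, 0, 0, 0], [0, 0.8, 0, 0, 0, 0], [0, 1.0, 0, 0, 0, 0], [0, 1.2, 0, 0, 0, 0], [0, 1.4, 0, 0, 0, 0], [0, 1.5, 0, 0, 0, 0]]}}

```text
t: 4.37
tool_pos: [0.5172, 0.0786, 0.0756]
tcp_rot: [0.017, 1.0, 0.0, -0.001]
force: [-0.8, -0.1, -0.3]
gripper_width: 0.001
```

Run:
```python
from h import *
rel([.518,.08,.075],178)
im=optics.read_camera('side');cv2.imwrite('pics/s3.png',cv2.resize(im[150:270,170:330,::-1],(800,600),interpolation=cv2.INTER_CUBIC))
```

```text
t 4.37 [0.5172 0.0786 0.0756] row [-0.03  0.06  0.03  0.01 -0.03  0.01] F [-0.8 -0.1 -0.3] q [ 0.14  0.69 -0.59  2.16  0.79  0.52  0.49]
```

View pics/s3.png

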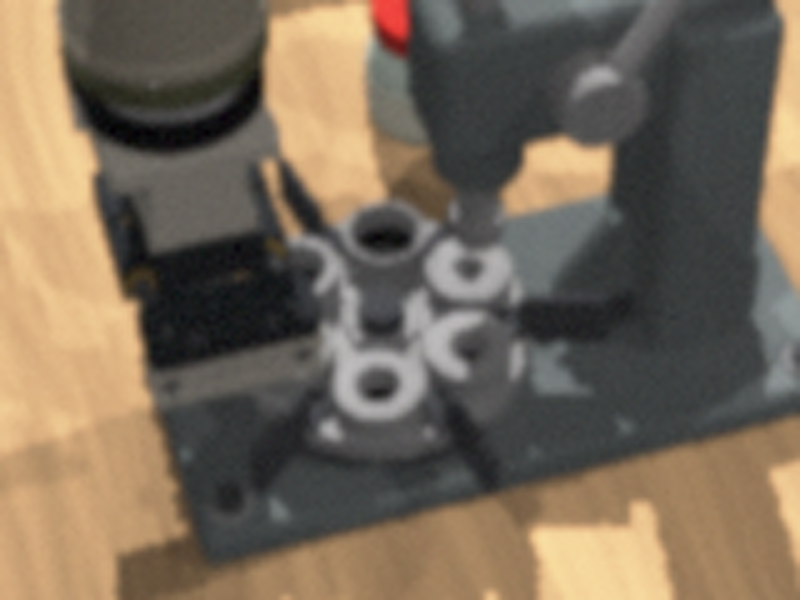

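The widest die is at (385,230), back-left, and the tabs are still short of the stop by roughly 10-15°. I'll nudge a bit further, let it settle, then compare.

Call:
{"op": "send_rows", "data": {"plan": [[0, 0.15, 0, 0, 0, 0], [0, 0.3, 0, 0, 0, 0], [0, 0.4, 0, 0, 0, 0], [0, 0.4, 0, 0, 0, 0], [0, 0.4, 0, 0, 0, 0]]}}

```text
t: 4.83
tool_pos: [0.5176, 0.0889, 0.0756]
tcp_rot: [0.017, 1.0, 0.0, -0.001]
force: [0.4, -0.1, -0.5]
gripper_width: 0.0006
```

Run:
```python
from h import *
rel([.518,.08,.075],178)
im=optics.read_camera('side');cv2.imwrite('pics/s4.png',cv2.resize(im[150:270,170:330,::-1],(800,600),interpolation=cv2.INTER_CUBIC))
```

```text
t 4.83 [0.5176 0.0889 0.0756] row [-0.03 -0.36  0.02  0.01 -0.03  0.01] F [ 0.4 -0.1 -0.5] q [ 0.12  0.69 -0.59  2.16  0.78  0.52  0.47]
```

View pics/s4.png

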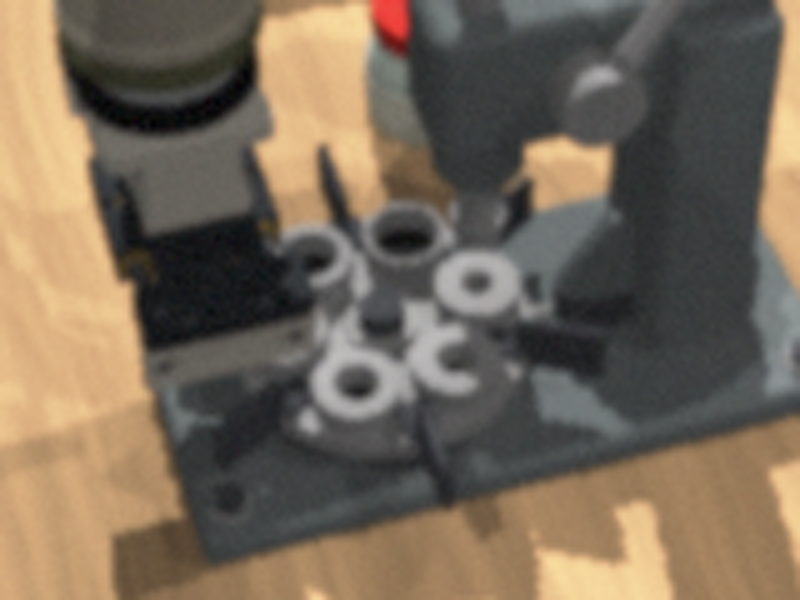

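The turret has clicked into the next stop: the tabs match the first positions, and the widest die is at (403,235), one step from the ram. Next I'll raise, go back right and lower.

Call:
{"op": "send_rows", "data": {"plan": [[0, 0, -0.7, 0, 0, 0], [0, 0, -1.4, 0, 0, 0], [0, 0, -2, 0, 0, 0], [0, 0, -2, 0, 0, 0], [0, -0.8, -2, 0, 0, 0], [0, -1.6, -2, 0, 0, 0], [0, -2.4, -2, 0, 0, 0], [0, -3.2, -2, 0, 0, 0], [0, -3.95, -2, 0, 0, 0], [0, -3.95, -2, 0, 0, 0], [0, -3.95, -2, 0, 0, 0], [0, -3.95, -1.5, 0, 0, 0], [0, -3.95, -1, 0, 0, 0], [0, -3.95, -0.5, 0, 0, 0], [0, -3.95, 0, 0, 0, 0], [0, -3.95, 0, 0, 0, 0]]}}

```text
t: 6.22
tool_pos: [0.5134, -0.0087, 0.0738]
tcp_rot: [0.016, 1.0, 0.001, -0.003]
force: [-1.0, -0.1, -0.3]
gripper_width: 0.0007
```

```bash
python3 -c "
from h import *
rel([.517,.089,.075],178)"
```

```text
t 6.22 [ 0.5134 -0.0087  0.0738] row [-0.02  3.91 -0.04  0.01 -0.06  0.03] F [-1.  -0.1 -0.3] q [ 0.31  0.68 -0.59  2.18  0.8   0.51  0.63]
```

Call:
{"op": "send_rows", "data": {"plan": [[0, 0.2, 0, 0, 0, 0], [0, 0.4, 0, 0, 0, 0], [0, 0.6, 0, 0, 0, 0], [0, 0.8, 0, 0, 0, 0], [0, 1.0, 0, 0, 0, 0], [0, 1.2, 0, 0, 0, 0], [0, 1.4, 0, 0, 0, 0], [0, 1.6, 0, 0, 0, 0], [0, 1.8, 0, 0, 0, 0], [0, 2.0, 0, 0, 0, 0], [0, 2.2, 0, 0, 0, 0], [0, 2.4, 0, 0, 0, 0], [0, 2.6, 0, 0, 0, 0], [0, 2.8, 0, 0, 0, 0], [0, 3.0, 0, 0, 0, 0], [0, 3.2, 0, 0, 0, 0], [0, 3.4, 0, 0, 0, 0], [0, 3.6, 0, 0, 0, 0], [0, 3.8, 0, 0, 0, 0], [0, 3.9, 0, 0, 0, 0]]}}

```text
t: 7.88
tool_pos: [0.5169, 0.0902, 0.0741]
tcp_rot: [0.016, 1.0, 0.001, -0.002]
force: [0.5, -0.0, 1.2]
gripper_width: 0.0007
```

Call:
{"op": "send_rows", "data": {"plan": [[0, 0, 0, 0, 0, 0], [0, 0, 0, 0, 0, 0], [0, 0, -0.7, 0, 0, 0], [0, 0, -1.4, 0, 0, 0], [0, 0, -2.1, 0, 0, 0], [0, 0, -3, 0, 0, 0], [0, 0, -4, 0, 0, 0], [0, -1, -5, 0, 0, 0], [0, -2, -5, 0, 0, 0], [0, -3.5, -5, 0, 0, 0], [0, -5, -5, 0, 0, 0], [0, -6.5, -5, 0, 0, 0], [0, -8, -5, 0, 0, 0], [0, -9.5, -5, 0, 0, 0], [0, -11, -5, 0, 0, 0], [0, -12, -5, 0, 0, 0], [0, -12, -5, 0, 0, 0], [0, -12, -5, 0, 0, 0]]}}

```text
t: 9.38
tool_pos: [0.5073, -0.2117, 0.198]
tcp_rot: [0.018, 1.0, 0.001, -0.002]
force: [-0.5, 0.8, 0.1]
gripper_width: 0.0007
```

Run:
```python
from h import *
rel([.517,.089,.075],178)
a=optics.read_camera('top')[140:244,190:330,::-1]
b=optics.read_camera('side')[130:280,170:370,::-1]
cv2.imwrite('pics/f.png',np.hstack([cv2.resize(a,(400,400*104//140),interpolation=cv2.INTER_CUBIC),cv2.resize(b,(400*1,300),interpolation=cv2.INTER_CUBIC)[:400*104//140]]))
```

```text
t 9.38 [ 0.5073 -0.2117  0.198 ] row [ 1.000e-02  1.202e+01  4.950e+00  3.000e-02 -6.000e-02 -1.000e-02] F [-0.5  0.8  0.1] q [ 0.84  0.56 -0.8   2.01  0.56  0.8   1.25]
```

View pics/f.png

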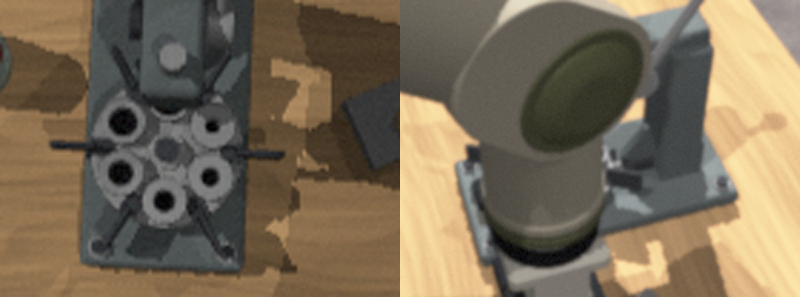

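The top view shows the turret square at a stop, but the arm hides it in the side view. I'll move the arm well clear and check the mouth sizes.

Call:
{"op": "send_rows", "data": {"plan": [[0, -1.5, 0, 0, 0, 0], [0, -3, 0, 0, 0, 0], [0, -4.5, 0, 0, 0, 0], [0, -6, 0, 0, 0, 0], [0, -7.5, 0, 0, 0, 0], [1, -9, 0, 0, 0, 0], [2, -10.5, 0, 0, 0, 0], [3, -12, 0, 0, 0, 0], [4, -12, 0, 0, 0, 0], [5, -12, 0, 0, 0, 0], [5, -12, 0, 0, 0, 0]]}}

```text
t: 10.4
tool_pos: [0.369, -0.5052, 0.1975]
tcp_rot: [0.017, 1.0, 0.002, -0.004]
force: [-0.3, -0.6, -1.3]
gripper_width: 0.0007
```

Run:
```python
from h import *
rel([.517,.089,.075],178)
a=optics.read_camera('top')
b=optics.read_camera('side')
cv2.imwrite('pics/g.png',np.hstack([cv2.resize(a[160:240,205:295,::-1],(400,356),interpolation=cv2.INTER_CUBIC),cv2.resize(b[150:239,190:290,::-1],(400,356),interpolation=cv2.INTER_CUBIC)]))
# dark-mouth areas, before and now
t0=cv2.resize(cv2.imread('pics/top0.png'),(512,384),interpolation=cv2.INTER_AREA)
for n,im in(('t0',t0),('now',a[:,:,::-1])):
    for ang in(58,118,178,238,298):
        c=np.radians(ang);u=proj('top',[[.597+.046*np.cos(c),.0737+.046*np.sin(c),.066]])[0]
        g=cv2.getRectSubPix(np.ascontiguousarray(im).max(2),(17,17),tuple(map(float,u)))
        k=g[np.hypot(*np.mgrid[-8:9,-8:9])<8]
        print(n,ang,u.round(1),'equiv dia mm',round(float(2*np.sqrt((k<60).sum()/np.pi)*1.13/467.98*1000),1))
for k,uv,z in(('tub',(280,248),.075),):print(k)
d=np.abs(a[:,:,::-1].astype(int)-t0).max(2)
for k,(x,y,w) in dict(tub=(180,158,14),block=(327,182,20),hammer=(140,150,12)).items():print(k,'mean diff',d[y-w:y+w,x-w:x+w].mean().round(1))
```

```text
t 10.4 [ 0.369  -0.5052  0.1975] row [-5.160e+00  2.394e+01  4.930e+00  4.000e-02 -1.000e-01  1.000e-02] F [-0.3 -0.6 -1.3] q [ 1.36  0.65 -0.79  1.84  0.58  0.91  1.82]
t0 58 [232.9 182.7] equiv dia mm 11.6
t0 118 [232.  200.7] equiv dia mm 29.6
t0 178 [247.4 210.5] equiv dia mm 23.4
t0 238 [263.5 202.1] equiv dia mm 19.6
t0 298 [264.2 184.1] equiv dia mm 18.1
now 58 [232.9 182.7] equiv dia mm 23.8
now 118 [232.  200.7] equiv dia mm 20.8
now 178 [247.4 210.5] equiv dia mm 17.2
now 238 [263.5 202.1] equiv dia mm 14.2
now 298 [264.2 184.1] equiv dia mm 12.8
tub
tub mean diff 4.2
block mean diff 3.1
hammer mean diff 3.2
```

View pics/g.png

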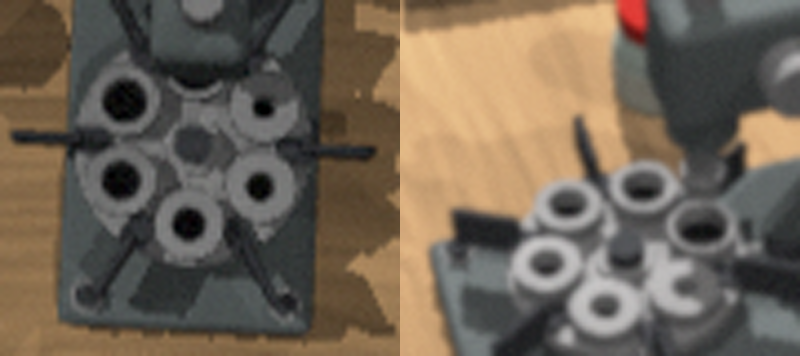

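The widest die (side view, (702,228)) stands under the ram. The other five mouths read 26, 22.5, 19.5, 16.5 and 13.5 anticlockwise from it, and the tabs sit at the stop. The tub, block and hammer are unchanged.

```bash
python3 -c "
from plant import r
print(r.close_job())"
```

```text
the job is handed in; nothing more can be done
None
```

The widest die is now under the ram, and I've handed the job in. I stepped the turret two stops clockwise by pushing the front-right tab sideways twice with the shut fingertips. The highest force I read was about 7 N, in a single reading during the first push. That is just over the 1–6 N you gave for the tabs, and the second push was only read at its end. The last move ended at about 10.4 s of the 61 s allowed.

**Last checks:**
- **Die:** the side view shows the widest mouth below the ram. The five visible mouths measured 23.8, 20.8, 17.2, 14.2 and 12.8 mm anticlockwise from it. That is the right order for 26 to 13.5 mm, reading 1 to 2 mm small.
- **Stop:** the tabs are back in the same places as at the first stop, judged by eye.
- **Surroundings:** the tub, block and hammer areas look unchanged from the first top picture. I compared the band only as part of the block area. I didn't measure the lever, but I never touched it.
- **Arm:** it was well clear, at (0.37, -0.51, 0.20) m, with only about 1 N of noise on the force reading.

No check failed.

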